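Lay a cavity filter on the tuning deck and enable the test source

ROBOT

A 7-joint arm with a two-finger parallel gripper is mounted at the origin on the work surface. World frame = base frame: x ahead of the robot, y to its left, z up, the work surface at z = 0. Lengths are in m, angles in rad, forces in N, time in s.
With the tool pointing down it reaches from about 0.35 to 0.9 m from the base axis. Payload 7.2 kg.
Tool frame: the origin (TCP) lies at the very end of the fingers, on their centre line; the grasp point (between the pads) lies 19 mm behind it; z points along the fingers, y is the direction in which the jaws open and shut (so a half turn about z gives the same grasp; the last joint's range is limited). The gripper opens to 88 mm and grips with 3 to 60 N. Pads are 20 mm wide; open, the fingers measure 115 mm over their backs; the gripper's body (75 mm by 178 mm) begins 61 mm behind the grasp point.
Start: joints at [1.127, 0.411, -0.013, 1.596, 0.006, 1.134, -0.082], TCP at [0.229, -0.581, 0.185] pointing down, gripper open.
Joint ranges: [-2.95, 2.95], [-0.29, 1.99], [-1.47, 1.44], [0.14, 2.54], [-1.03, 4.17], [0.13, 1.85], [-2.86, 2.86]. Speed limits (rad/s): [2.39, 2.39, 3.01, 3.01, 3.14, 3.14, 3.14].

INTERFACE

Orientations are given as a unit quaternion [x, y, z, w].
In Python, from bench import robot, snapshot, camera_model, spot_in, trace, place_of gives the robot as it stands. The module is installed in compiled form; this text tells all that it offers.
- The arm moves only by the tool send_rows, never from a script. Its argument "series" is a list of rows, each an object with "offset": the shift along the tool's x, y, z in m, a list of three; "angular": the turn, a rotation vector about the tool's x, y, z in degrees, a list of three; "jaw": the closure, from 0 (fully open) to 1 (shut). In form: [{"offset": [dx, dy, dz], "angular": [rx, ry, rz], "jaw": jaw}, ...]. A call has 1 to 5 rows; each row shifts and turns the pose as measured when the row begins, along the tool's axes as they then stand; what a row does not reach is not made up. A row lasts 1/10 s, in which the tool goes at most 50 mm and 8.59 degrees, less where a joint would pass 70% of its speed; a pose out of reach is approached as far as the arm can. A call is refused whole if a number of a shift passes 0.05 or a number of a turn 8.59, either way. A call with a gripper value outside its range is refused whole. The fingers move at their own pace and stop on an object; "squeeze" is the grip in N (left out, the last holds). Time passes only in rows, so rows that do not move let the fingers close. It gives the time, the measured TCP pose, the force and the opening at its end, in the units of the state.
- robot.observe(): the state, without advancing time (a new reading comes with each control period).
- snapshot(name): name is "scene" or "top"; returns the picture (420x560x3 uint8, blue, green, red); there is no depth.
- camera_model(name): a dict with "vfov" (degrees; the focal length in pixels is half the picture's height over the tangent of half this angle, whatever the lens; pixels are square), "cx", "cy" (the principal point, pixels), "pose" (4x4, takes a point from camera to world coordinates). Camera axes: x right, y up, looking along -z (the intrinsics and any distortion apply to the point x, -y, -z); pixel columns grow to the right and rows downward; lengths in m; the calibration is good to about 2 mm. A picture is of the moment at which its call begins. camera_model takes no time and is no camera call.
- robot.close_job(): hands the job in, once; it reports no verdict.
Trained networks look in the newest picture that a camera, given by its name, has taken for a name from the list of things; names that differ only in an ending like _2 or _b are one class to them, and where a whole thing is asked for, a point or a joint stands for the part that bears it (a point fixed in the world has none). Each returns a list of dicts, best first, with "score" (0 to 1); they miss things now and then, are a little off and sometimes report something else, mostly with a low value. They report only what shows in the picture. A call takes as long as a camera call. They do not tell look-alikes from the thing itself.
- spot_in(camera, label): "location" ([x, y, z] in m, in world coordinates, good to about 4 mm: the middle of the surface that is visible of it).
- trace(camera, label): "pixels" (420x560 bool, what is visible of it).
- place_of(camera, label): "location" ([x, y, z] in m, in world coordinates, good to about 4 mm: a listed point, or the origin of a listed thing).
The state is a dict: "time_s": time; "qpos": joint angles; "joint_vel": joint speeds; "effort": joint torques, N m; "ee_pos": TCP position; "eef_rot": TCP orientation; "force": force on the tool from outside, world axes, zero at the start; "torque": the same for the moment, N m; "opening": finger opening in m.
Only numpy, scipy, OpenCV 4.12 (cv2) and the standard library are available. Lean on these libraries where they do the work, as an engineer would, in place of code of your own. Each camera call takes 0.05 s, during which the arm holds its last target. There are 200 camera calls.

TASK

The cavity filter has to be tuned: push it up square against the front edge of the low tuning deck, still standing, then push its top so that it tips over that edge and comes to lie on its side on the deck, tuning screws facing up. Then take the red key from its stand, put it fully into the key switch, turn it clockwise to the stop (on) and leave it there. Leave the other things on the bench where they are.

Things in the scene. Friction and masses are not known exactly. Their poses are not given: they have to be found in the camera images.
- deck: Fixed tuning deck: aluminium plate 12 mm high, 150 mm deep (x), 200 mm wide (y), black rubber top, yellow strip along the front edge. Origin: middle of the front edge, at bench level; x points away from the robot across the deck, z up; the plate spans x 0 to 150, y -100 to +100 mm. Its 12 mm high front face is the fence.
- filter: Loose black ribbed box, 100 (x) by 110 (y) by 120 mm tall (z), 0.55 to 0.9 kg, standing before the deck, 10 to 60 mm short of it, up to 15 degrees out of square; too wide to grip. Its -x face, towards the robot, is aluminium with nine flush brass screws. Two connectors, 22 mm across, 16 mm tall, on top at x +22, y -30 and +30 mm. Origin: centre of the underside as it stands.
- filter_center (a point): Centre of the filter's box, 60 mm up its z axis. Pushed low (below about 50 mm) the filter slides; against the fence and pushed near the top of its screw face (about 5 N) it pivots over the deck's edge and, some 50 degrees over, topples onto the deck by itself.
- screw_face (a point): Centre of the filter's screw face (50 mm to -x of its centre). With the filter lying properly it is 112 mm above the bench.
- key_stand: Fixed blue block 70 x 60 x 40 mm with a slot along its x in the top, 23 x 9 mm, in which the key stands. Origin: centre of the underside.
- key: Loose key, 76 mm long, 60 g, upright in the stand. Origin: blade tip at the bottom, z up. Blade 30 mm long, 20 mm wide (x), 6 mm thick (y), its last 10 mm narrowed to 15 x 3.5 mm; above it the red head, 30 to 76 mm up, 44 mm wide (x), 16 mm thick (y), flat underneath as a shoulder. Pinch the head across its thickness. Either way round fits the slot.
- supply: Fixed grey box 90 x 90 x 32 mm (the test source's enable switch) carrying the square steel key barrel, 38 mm wide and 32 mm high, with a yellow bezel. Origin: centre of the underside; at off the slot lies along the box's x. A white mark on the box shows off, a green mark on.
- key_slot (a point): Middle of the key slot's mouth, in the barrel's top face 64 mm above the bench; turns with the barrel: x along the slot, z up. The slot is 24 mm (x) by 10 mm (y), 30 mm deep, edges chamfered 2 mm. The key is home when its shoulder sits on this face, that is with the blade tip 30 mm below it.
- key_barrel (a joint): Turn of the key barrel, rad: 0 is off, grows clockwise seen from above, to a stop at 1.2, which is on (70 degrees). Friction 0.05 N m; it stays where it is left. The key has about 0.2 rad of play in the slot, so turn the key past 1.2 by that much.
- load: Bystander: black finned cylindrical test load, 58 mm across, 95 mm tall, standing. Origin: underside centre, or for a tool its middle, about.
- adapter: Bystander: brass coaxial adapter, 40 mm across, 68 mm tall, standing. Origin: underside centre, or for a tool its middle, about.
- driver: Bystander: screwdriver, 180 mm, lying. Origin: underside centre, or for a tool its middle, about.
- wrench: Bystander: open wrench, 170 mm, lying. Origin: underside centre, or for a tool its middle, about.
- mug: Bystander: white mug, 80 mm across, 90 mm tall. Origin: underside centre, or for a tool its middle, about.
- parts_tray: Bystander: blue divided parts tray, 140 x 180 x 45 mm. Origin: underside centre, or for a tool its middle, about.
There are look-alikes about, which are no part of the job. Of the things shaped like the key, the red one is meant.

How it is judged:
By the outcome, as a careful person would: the job done as asked, in the order asked, and still so for the second after the job is handed in, with the robot touching nothing.
It also fails if it takes over 69 s, if anything falls off the work surface, if the arm or the gripper's body presses on something with over 40 N, if the wrist force passes 120 N, or if a joint passes its speed limit or range.

## Working session

There is one attempt and no reset: what is moved stays moved. The work goes in short steps, Python scripts to look and compute and a tool call to move; the robot and the scene stay as the last step left them, time stands still between calls to the robot, and variables do not carry over. Pictures are saved under pics/ and viewed, about 8 in all and at most 12, crops included, and the job is handed in when it is done.

Besides the shell and the picture viewer there is one more tool, called as name([rows], argument=value, ...), one row to a line, values as JSON. send_rows: Moves the arm, as the interface text tells. Its arguments: {"type":"object","properties":{"series":{"type":"array","items":{"type":"object","properties":{"offset":{"type":"array","items":{"type":"number"}},"angular":{"type":"array","items":{"type":"number"}},"jaw":{"type":"number"}}}},"squeeze":{"type":"number"}},"required":["series"]}

```bash
mkdir -p pics
cat > h.py <<'E'
import numpy as np, cv2
from scipy.spatial.transform import Rotation as R
from bench import robot, snapshot, camera_model, spot_in, trace, place_of
def proj(cam,p):
    m=camera_model(cam);T=np.array(m["pose"]);f=210/np.tan(np.radians(m["vfov"])/2)
    c=(np.linalg.inv(T)@np.append(p,1))[:3];return np.array([m["cx"]+f*c[0]/-c[2],m["cy"]-f*c[1]/-c[2]])
def unproj(cam,uv,z):
    m=camera_model(cam);T=np.array(m["pose"]);f=210/np.tan(np.radians(m["vfov"])/2)
    d=T[:3,:3]@np.array([(uv[0]-m["cx"])/f,-(uv[1]-m["cy"])/f,-1]);o=T[:3,3];return o+d*(z-o[2])/d[2]
def st():
    s=robot.observe();print(s["time_s"],np.round(s["ee_pos"],4),np.round(s["eef_rot"],4),np.round(s["force"],1),s["opening"]);return s
E
python3 - <<'E'
from h import *
a=snapshot("scene");b=snapshot("top");cv2.imwrite("pics/a.png",np.asarray(a));cv2.imwrite("pics/b.png",np.asarray(b))
s=st();print(R.from_quat(s["eef_rot"]).as_matrix().round(3))
for c in("scene","top"):
    m=camera_model(c);print(c,{k:v for k,v in m.items() if k!="pose"},np.round(m["pose"],3).tolist())
    for l in("deck","filter","screw_face","key_stand","key","supply","key_slot"):
        print(l,[(np.round(d["location"],3).tolist(),round(d["score"],2),proj(c,d["location"]).round().tolist()) for d in place_of(c,l)])
E
```

```text
0.1 [ 0.2292 -0.5809  0.1838] [ 9.824e-01  1.868e-01 -2.000e-04 -7.000e-04] [-0.7 -0.3  0.6] 0.08754465322959877
[[ 0.93   0.367 -0.001]
 [ 0.367 -0.93   0.001]
 [-0.    -0.001 -1.   ]]
scene {'vfov': 52.45399529092338, 'cx': 280.71881150586603, 'cy': 216.34211077684643} [[-0.747, -0.397, 0.533, 1.092], [0.665, -0.463, 0.586, 0.62], [0.014, 0.792, 0.61, 0.749], [0.0, 0.0, 0.0, 1.0]]
deck [([0.578, -0.045, 0.001], 0.94, [254.0, 247.0])]
filter [([0.48, -0.048, -0.003], 0.58, [281.0, 232.0])]
screw_face [([0.431, -0.044, 0.059], 0.77, [296.0, 208.0]), ([0.433, 0.421, 0.0], 0.46, [442.0, 326.0])]
key_stand [([0.434, 0.264, 0.003], 0.8, [383.0, 286.0]), ([0.657, 0.284, 0.005], 0.62, [324.0, 342.0])]
key [([0.337, 0.26, -0.005], 0.91, [405.0, 268.0]), ([0.435, 0.264, 0.012], 0.68, [383.0, 283.0]), ([0.48, 0.159, 0.0], 0.6, [337.0, 272.0])]
supply [([0.493, -0.282, 0.001], 0.81, [227.0, 195.0])]
key_slot [([0.488, -0.278, 0.061], 0.58, [228.0, 179.0])]
top {'vfov': 55.2905757997624, 'cx': 279.22338899763434, 'cy': 209.43967110145897} [[0.024, 0.995, -0.099, 0.411], [-1.0, 0.023, -0.002, 0.017], [-0.0, 0.099, 0.995, 1.092], [0.0, 0.0, 0.0, 1.0]]
deck [([0.579, -0.041, 0.0], 0.76, [302.0, 188.0])]
filter [([0.476, -0.051, -0.002], 0.96, [305.0, 226.0])]
screw_face []
key_stand [([0.44, 0.26, 0.001], 0.82, [190.0, 236.0])]
key [([0.437, 0.265, 0.01], 0.68, [187.0, 237.0]), ([0.485, 0.156, 0.0], 0.46, [229.0, 220.0]), ([0.338, 0.265, 0.002], 0.42, [186.0, 274.0])]
supply [([0.486, -0.281, -0.001], 0.62, [389.0, 224.0])]
key_slot [([0.482, -0.278, 0.069], 0.62, [395.0, 224.0]), ([0.608, -0.409, 0.002], 0.47, [436.0, 181.0])]
```

View pics/a.png

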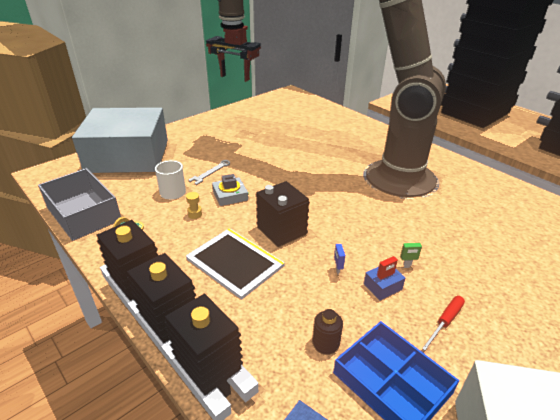

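View pics/b.png

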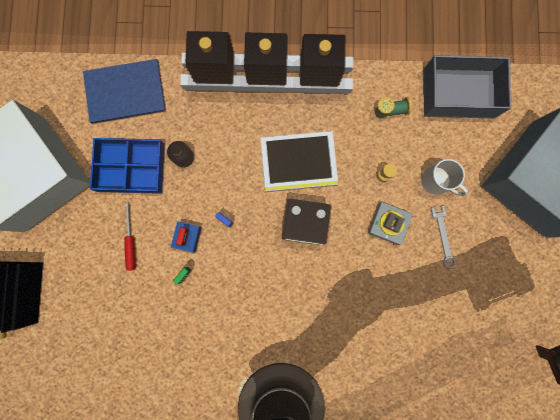

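The first views show three keys: red at (388,268) in the blue stand, green at (411,253) and blue at (339,258), all pixels in the scene picture. I choose the red one. The filter is at (282,212), the deck at (235,262) and the supply at (231,188). Next I measure the yaws and check the choice in a close crop.

Run:
```python
from h import *
a=cv2.imread("pics/a.png");b=cv2.imread("pics/b.png")
def crop(i,x,y,w,h,W,H): return cv2.resize(i[y:y+h,x:x+w],(W,H),interpolation=cv2.INTER_CUBIC)
M=np.zeros((600,800,3),np.uint8)
M[:300,:400]=crop(b,240,125,120,90,400,300); M[300:,:400]=crop(b,260,175,120,90,400,300)
M[:300,400:]=crop(b,365,195,60,45,400,300)
M[300:,400:]=crop(a,325,230,100,75,400,300)
cv2.imwrite("pics/c.png",M)
from itertools import product
for l,z in(("deck",.012),("filter",.12),("key_stand",.04),("supply",.032),("key",.076)):
    for d in trace("top",l):
        m=np.asarray(d["pixels"]).astype(np.uint8)
        c=max(cv2.findContours(m,0,cv2.CHAIN_APPROX_NONE)[0],key=len)[:,0,:].astype(float)
        w=np.array([unproj("top",p,z)[:2] for p in c],np.float32)*1000
        r=cv2.minAreaRect(w);print(l,round(d["score"],2),m.sum(),"ctr",np.round(r[0],0),"size",np.round(r[1],0),"ang",round(r[2],1),"pxc",c.mean(0).round())
```

```text
deck 0.85 3990 ctr [654. -33.] size [154. 202.] ang 6.5 pxc [299. 161.]
key_stand 0.74 458 ctr [439. 261.] size [66. 70.] ang 77.6 pxc [187. 236.]
supply 0.65 1209 ctr [ 485. -275.] size [94. 93.] ang 69.8 pxc [390. 223.]
key 0.75 178 ctr [438. 261.] size [27. 44.] ang 78.6 pxc [183. 236.]
key 0.73 155 ctr [340. 258.] size [21. 49.] ang 52.1 pxc [182. 275.]
key 0.55 102 ctr [483. 159.] size [46. 15.] ang 52.9 pxc [224. 219.]
```

View pics/c.png

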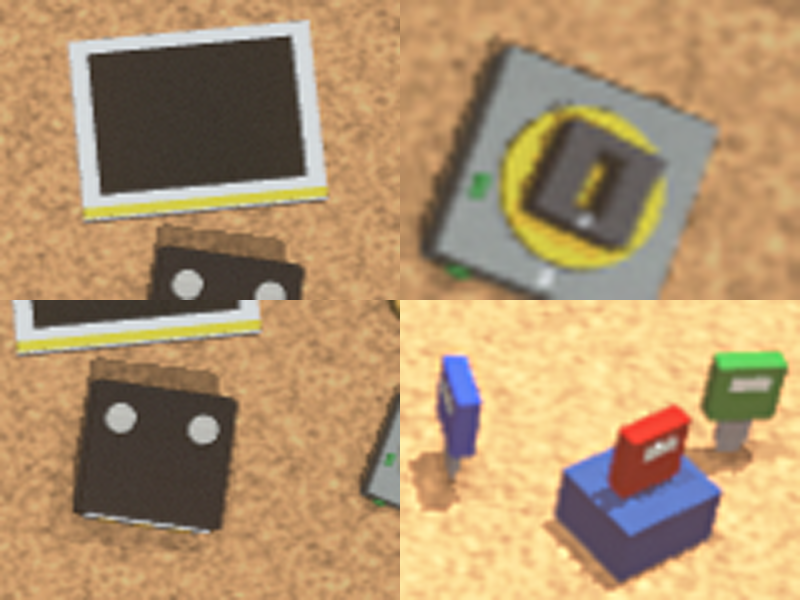

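The lower-right crop confirms that the red key stands in the blue stand, with the green and blue look-alikes on either side of it. Next I work out the exact edges from the crop corners.

Run:
```python
from h import *
s=10/3
def pts(L,ox,oy,z,s=s): return np.array([unproj("top",(ox+u/s,oy+v/s),z)[:2] for u,v in L])*1000
def ang(d): return np.degrees(np.arctan2(d[1],d[0])).round(1)
D=pts([(84,210),(327,192),(308,22),(70,44)],240,125,.012);print("deck",D.round(),ang(D[0]-D[1])-90,ang(D[2]-D[1]),ang(D[3]-D[0]))
F=pts([(75,512-300),(218,530-300),(237,400-300),(93,380-300)],260,175,.12);print("filter",F.round(),ang(F[0]-F[1])-90,ang(F[3]-F[0]),"c",F.mean(0))
y=np.radians(6.5);ex=np.array([np.cos(y),np.sin(y)]);ey=np.array([-ex[1],ex[0]])
o=(D[0]+D[1])/2;print("deck o",o,"filter c in deck",(F.mean(0)-o)@ex,(F.mean(0)-o)@ey)
s2=400/60
B=pts([(530,208),(625,250),(665,160),(570,113)],365,195,.064,s2);print("barrel",B.round(),B.mean(0),ang(B[3]-B[0]),ang(B[2]-B[1]),ang(B[0]-B[1])-90)
S=pts([(435,250),(510,45),(717,130)],365,195,.032,s2);print("box",ang(S[1]-S[0]),ang(S[1]-S[2])-90,(S[0]+S[2])/2)
K=pts([(583,208),(612,155)],365,195,.064,s2);print("slot",ang(K[1]-K[0]))
```

```text
deck [[ 575.   59.]
 [ 595. -139.]
 [ 737. -122.]
 [ 714.   74.]] 5.599999999999994 6.8 6.3
filter [[ 436.    9.]
 [ 426.  -95.]
 [ 521. -107.]
 [ 533.   -2.]] -5.799999999999997 -6.5 c [479.00176099 -48.47905614]
deck o [585.20823877 -40.29664347] filter c in deck -106.4500426286075 3.8930996690900725
barrel [[ 479. -406.]
 [ 464. -442.]
 [ 499. -458.]
 [ 516. -422.]] [ 489.7180725  -432.14134169] -23.4 -24.7 -22.900000000000006
box -20.6 -21.5 [ 489.10718119 -437.63725237]
slot -29.2
```

send_rows([
  {"offset":[0,0,-0.01],"angular":[0,0,5],"jaw":0},
  {"offset":[0.02,-0.045,-0.01],"angular":[0,0,5],"jaw":0},
  {"offset":[0.02,-0.045,0],"angular":[0,0,5],"jaw":0},
  {"offset":[0.01,-0.045,0],"angular":[0,5,0],"jaw":0},
  {"offset":[0.01,-0.045,0],"angular":[0,5,0],"jaw":0},
])

```text
time_s: 1.55
ee_pos: [0.2597, -0.392, 0.2036]
eef_rot: [0.995, 0.051, 0.088, -0.005]
force: [-0.9, 1.2, 0.6]
opening: 0.0879
```

```bash
cat >> h.py <<'E'
def go(p,yaw=None,tilt=0):
    s=st();r=R.from_quat(s["eef_rot"]);d=r.inv().apply(np.array(p)-s["ee_pos"]);print("tool shift mm",(d*1000).round(1))
    M=r.as_matrix();print("yaw",np.degrees(np.arctan2(M[1,0],M[0,0])).round(1),"x",M[:,0].round(3),"z",M[:,2].round(3))
    if yaw is not None:
        t=R.from_euler("z",yaw,degrees=True)*R.from_euler("x",180,degrees=True)*R.from_euler("y",tilt,degrees=True)
        print("turn",(r.inv()*t).as_rotvec(degrees=True).round(1))
E
python3 -c "
from h import *
go((.386,-.059,.19),6.3,15)"
```

```text
1.55 [ 0.2597 -0.392   0.2036] [ 0.9948  0.0505  0.0884 -0.0046] [-0.9  1.2  0.6] 0.08788444083394932
tool shift mm [ 154.5 -318.5   41.5]
yaw 5.8 x [0.979 0.1   0.176] z [ 0.175  0.018 -0.984]
turn [ 0.1  4.8 -0.5]
```

send_rows([
  {"offset":[0.02,-0.045,0.005],"angular":[0,1,0],"jaw":0},
  {"offset":[0.02,-0.045,0.005],"angular":[0,1,0],"jaw":0},
  {"offset":[0.02,-0.045,0.005],"angular":[0,1,0],"jaw":0},
  {"offset":[0.02,-0.045,0.005],"angular":[0,1,0],"jaw":0},
  {"offset":[0.02,-0.045,0.005],"angular":[0,1,0],"jaw":0},
])

```text
time_s: 2.05
ee_pos: [0.3375, -0.1548, 0.2012]
eef_rot: [0.99, 0.046, 0.136, -0.004]
force: [2.0, 0.5, 0.0]
opening: 0.0876
```

send_rows([
  {"offset":[0.025,-0.04,0.005],"angular":[0,0,0],"jaw":0},
  {"offset":[0.02,-0.04,0.005],"angular":[0,0,0],"jaw":0},
  {"offset":[0.005,-0.01,0],"angular":[0,0,0],"jaw":0},
])

```text
time_s: 2.35
ee_pos: [0.381, -0.0529, 0.2058]
eef_rot: [0.989, 0.048, 0.137, -0.003]
force: [0.2, -1.0, 0.6]
opening: 0.0877
```

```bash
python3 -c "
from h import *
go((.386,-.059,.036),6.3,15);print(robot.observe()['qpos'])"
```

```text
2.35 [ 0.381  -0.0529  0.2058] [ 0.9893  0.0484  0.1374 -0.0028] [ 0.2 -1.   0.6] 0.0877471724377362
tool shift mm [-42.    5.2 164.7]
yaw 5.7 x [0.958 0.095 0.272] z [ 0.272  0.019 -0.962]
turn [ 0.6 -0.8 -0.6]
[ 0.76421005 -0.224424   -0.58105582  2.26730537 -0.26286059  0.80935898
 -1.13709328]
```

send_rows([
  {"offset":[-0.012,0.002,0.045],"angular":[0.6,-0.8,-0.6],"jaw":0},
  {"offset":[-0.012,0.001,0.045],"angular":[0,0,0],"jaw":0},
  {"offset":[-0.01,0.001,0.04],"angular":[0,0,0],"jaw":0},
  {"offset":[-0.008,0.001,0.034],"angular":[0,0,0],"jaw":0},
  {"offset":[0,0,0],"angular":[0,0,0],"jaw":0},
])

```text
time_s: 2.85
ee_pos: [0.3907, -0.0556, 0.0369]
eef_rot: [0.989, 0.059, 0.137, -0.005]
force: [-0.6, -0.2, 0.4]
opening: 0.0879
```

```bash
python3 -c "
from h import *
go((.464,-.051,.036),6.3,15);print(robot.observe()['qpos'])"
```

```text
2.85 [ 0.3907 -0.0556  0.0369] [ 0.9888  0.0586  0.1369 -0.0054] [-0.6 -0.2  0.4] 0.08792977275041929
tool shift mm [70.3  4.1 20.8]
yaw 6.8 x [0.956 0.114 0.271] z [ 0.27   0.027 -0.962]
turn [ 0.2 -0.7  0.5]
[ 0.64362788  0.16998583 -0.61622249  2.47393802  0.22693036  0.26209183
 -1.61610047]
```

send_rows([
  {"offset":[0.0145,0,0.004],"angular":[0,0,0.5],"jaw":0},
  {"offset":[0.012,0,0.0034],"angular":[0,0,0],"jaw":0},
  {"offset":[0.012,0,0.0034],"angular":[0,0,0],"jaw":0},
  {"offset":[0.01,0,0.0027],"angular":[0,0,0],"jaw":0},
  {"offset":[0.01,0,0.0027],"angular":[0,0,0],"jaw":0},
])

```text
time_s: 3.35
ee_pos: [0.4507, -0.0514, 0.0402]
eef_rot: [0.99, 0.053, 0.134, -0.004]
force: [-3.2, -2.8, -1.3]
opening: 0.088
```

```bash
python3 -c "
from h import *
go((.468,-.049,.036),6.3,15)"
```

```text
3.35 [ 0.4507 -0.0514  0.0402] [ 0.9896  0.0525  0.1341 -0.0041] [-3.2 -2.8 -1.3] 0.08803895913701876
tool shift mm [15.7 -0.6  8.7]
yaw 6.1 x [0.959 0.103 0.266] z [ 0.265  0.022 -0.964]
turn [ 0.4 -0.4 -0.2]
```

send_rows([
  {"offset":[0.006,0,0.004],"angular":[0,0,0],"jaw":0},
  {"offset":[0.005,0,0.003],"angular":[0,0,0],"jaw":0},
])

```text
time_s: 3.55
ee_pos: [0.4625, -0.0507, 0.0368]
eef_rot: [0.99, 0.053, 0.133, -0.003]
force: [-13.8, -0.6, 11.2]
opening: 0.0879
```

send_rows([
  {"offset":[0.004,0,0.001],"angular":[0,0,0],"jaw":0},
])

```text
time_s: 3.65
ee_pos: [0.465, -0.0505, 0.0364]
eef_rot: [0.99, 0.053, 0.131, -0.003]
force: [-12.6, -1.6, 12.2]
opening: 0.0879
```

Run:
```python
from h import *
go((.468,-.049,.036),6.3,15)
b=np.asarray(snapshot("top"));cv2.imwrite("pics/d.png",cv2.resize(b[145:255,240:380],None,fx=5.5,fy=5.45,interpolation=cv2.INTER_CUBIC))
```

```text
3.65 [ 0.465  -0.0505  0.0364] [ 0.99    0.0528  0.1308 -0.0026] [-12.6  -1.6  12.2] 0.08793646217683974
tool shift mm [ 3.  -1.1  1.2]
yaw 6.2 x [0.96  0.104 0.259] z [ 0.259  0.019 -0.966]
turn [ 0.5 -0.  -0.1]
```

View pics/d.png

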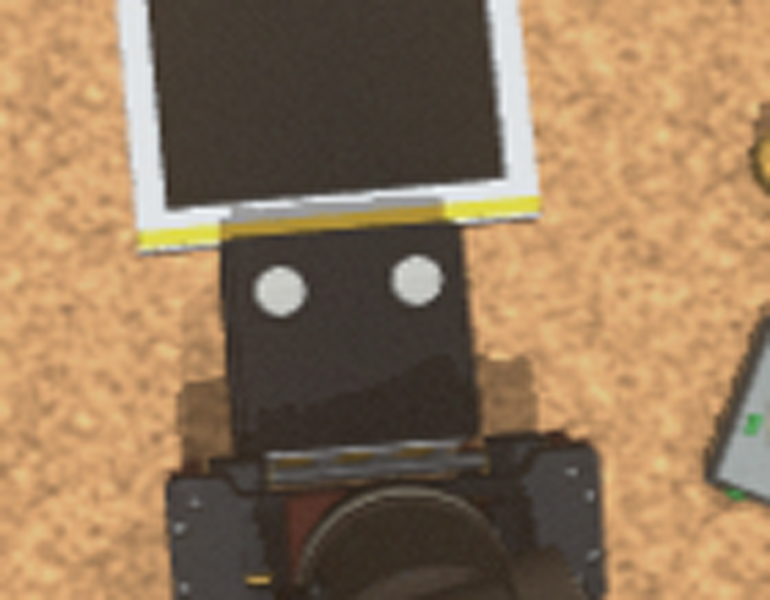

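The filter's front edge (crop about 222..465, 225) lies on and parallel to the yellow strip, so it is square against the fence. I back off, raise the tool and then tip.

send_rows([
  {"offset":[-0.015,0,-0.004],"angular":[0,0,0],"jaw":0},
  {"offset":[-0.012,0,-0.004],"angular":[0,0,0],"jaw":0},
  {"offset":[0.009,0,-0.035],"angular":[0,0,0],"jaw":0},
  {"offset":[0.009,0,-0.035],"angular":[0,0,0],"jaw":0},
  {"offset":[0,0,0],"angular":[0,0,0],"jaw":0},
])

```text
time_s: 4.2
ee_pos: [0.4401, -0.0488, 0.1137]
eef_rot: [0.989, 0.057, 0.135, -0.004]
force: [-0.1, -0.3, 0.3]
opening: 0.088
```

Run:
```python
from h import *
go((.468,-.049,.106),6.3,15);snapshot("scene");snapshot("top")
for c in("scene","top"):
  for l in("filter","screw_face"):print(c,l,[(np.round(d["location"],3),round(d["score"],2)) for d in place_of(c,l)][:1])
```

```text
4.2 [ 0.4401 -0.0488  0.1137] [ 0.9892  0.0571  0.1348 -0.0042] [-0.1 -0.3  0.3] 0.08798525188895455
tool shift mm [24.7  3.3 14.8]
yaw 6.7 x [0.957 0.112 0.267] z [ 0.266  0.024 -0.964]
turn [ 0.3 -0.5  0.3]
scene filter [(array([ 0.515, -0.038, -0.001]), 0.6)]
scene screw_face [(array([ 0.466, -0.048,  0.057]), 0.92)]
top filter [(array([ 0.512, -0.045,  0.001]), 0.97)]
top screw_face [(array([ 0.468, -0.049,  0.056]), 0.84)]
```

The estimates put the filter's centre about 13 mm short of the fence. The upward force suggests the gripper body rested on its top edge. I push again with more tilt and a little higher.

send_rows([
  {"offset":[-0.016,0,0.033],"angular":[0,4,0],"jaw":0},
  {"offset":[-0.014,0,0.033],"angular":[0,4,0],"jaw":0},
  {"offset":[0,0,0],"angular":[0,0,0],"jaw":0},
])

```text
time_s: 4.8
ee_pos: [0.4227, -0.0607, 0.0559]
eef_rot: [0.984, 0.054, 0.168, 0.005]
force: [-0.3, 0.2, -0.1]
opening: 0.0878
```

Run:
```python
from h import *
go((.460,-.049,.044),6.3,22)
```

```text
4.8 [ 0.4227 -0.0607  0.0559] [0.9844 0.0537 0.1676 0.0048] [-0.3  0.2 -0.1] 0.08775855959480183
tool shift mm [32.3 -8.1 23.6]
yaw 6.5 x [0.938 0.107 0.33 ] z [ 0.331  0.009 -0.944]
turn [1.6 2.8 0.3]
```

send_rows([
  {"offset":[0.006,-0.006,0.014],"angular":[1.6,2.8,0.3],"jaw":0},
  {"offset":[0.012,-0.003,0.005],"angular":[0,0,0],"jaw":0},
  {"offset":[0.009,0,0.0038],"angular":[0,0,0],"jaw":0},
  {"offset":[0.006,0,0.0025],"angular":[0,0,0],"jaw":0},
])

```text
time_s: 5.2
ee_pos: [0.4622, -0.0462, 0.043]
eef_rot: [0.98, 0.054, 0.189, -0.013]
force: [0.1, 0.0, 0.5]
opening: 0.0879
```

Run:
```python
from h import *
go((.470,-.049,.044),6.3,22)
```

```text
5.2 [ 0.4622 -0.0462  0.043 ] [ 0.9804  0.0537  0.1894 -0.0128] [0.1 0.  0.5] 0.0879390773452823
tool shift mm [7.3 3.7 1.8]
yaw 6.2 x [0.923 0.1   0.373] z [ 0.37   0.046 -0.928]
turn [-0.3  0.1 -0.1]
```

send_rows([
  {"offset":[0.007,0.002,0.0025],"angular":[0,0,0],"jaw":0},
  {"offset":[0.0045,0,0.0015],"angular":[0,0,0],"jaw":0},
])

```text
time_s: 5.4
ee_pos: [0.4741, -0.0468, 0.043]
eef_rot: [0.981, 0.054, 0.187, -0.013]
force: [-12.1, -2.4, 9.9]
opening: 0.0876
```

send_rows([
  {"offset":[0.0045,0,0.0018],"angular":[0,0,0],"jaw":0},
])

```text
time_s: 5.5
ee_pos: [0.4765, -0.0468, 0.0421]
eef_rot: [0.981, 0.054, 0.185, -0.012]
force: [-13.2, -0.8, 10.0]
opening: 0.0877
```

send_rows([
  {"offset":[0.0045,0,0.0018],"angular":[0,0,0],"jaw":0},
])

```text
time_s: 5.6
ee_pos: [0.4788, -0.0469, 0.041]
eef_rot: [0.982, 0.054, 0.182, -0.011]
force: [-13.1, 0.5, 11.7]
opening: 0.0878
```

Run:
```python
from h import *
a=np.asarray(snapshot("scene"));cv2.imwrite("pics/e.png",cv2.resize(a[130:280,170:370],(800,600),interpolation=cv2.INTER_CUBIC))
for l in("filter","screw_face","deck"):print(l,[(np.round(d["location"],3),round(d["score"],2)) for d in place_of("scene",l)][:1])
```

```text
filter [(array([ 0.527, -0.039,  0.   ]), 0.74)]
screw_face [(array([ 0.477, -0.046,  0.059]), 0.56)]
deck [(array([ 0.573, -0.046,  0.   ]), 0.83)]
```

View pics/e.png

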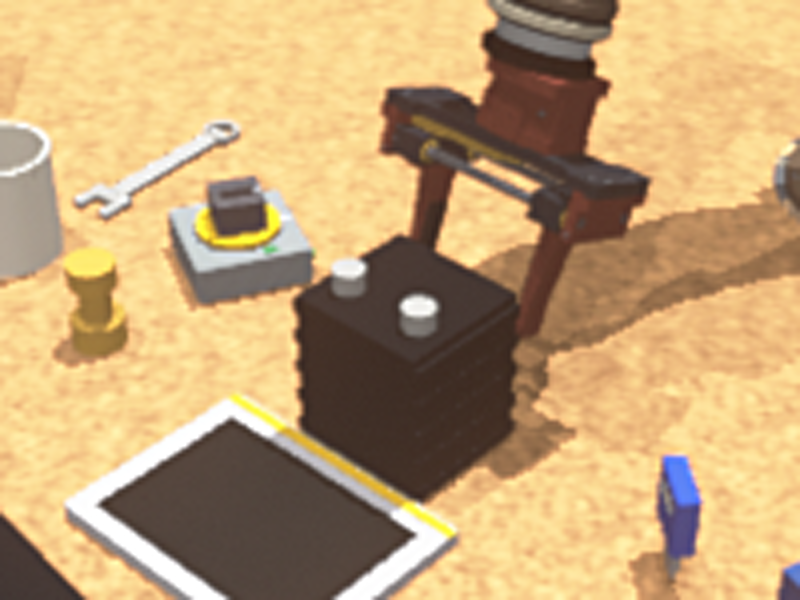

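The picture shows the filter upright and almost at the strip (fence line from about (300,425) to (430,500)), with the body clear of its top. A few more small pushes.

send_rows([
  {"offset":[0.005,0,0.001],"angular":[0,0,0],"jaw":0},
])

```text
time_s: 5.9
ee_pos: [0.4815, -0.0469, 0.0409]
eef_rot: [0.982, 0.054, 0.18, -0.011]
force: [-10.8, -0.6, 7.5]
opening: 0.0877
```

send_rows([
  {"offset":[0.005,0,0.001],"angular":[0,0,0],"jaw":0},
])

```text
time_s: 6.0
ee_pos: [0.4819, -0.0473, 0.04]
eef_rot: [0.983, 0.054, 0.176, -0.01]
force: [-23.6, -0.8, 19.6]
opening: 0.0878
```

send_rows([
  {"offset":[0.005,0,0.001],"angular":[0,0,0],"jaw":0},
])

```text
time_s: 6.1
ee_pos: [0.4816, -0.0477, 0.0388]
eef_rot: [0.984, 0.054, 0.171, -0.009]
force: [-21.7, 0.5, 15.8]
opening: 0.0882
```

Run:
```python
from h import *
go((.480,-.049,.044),6.3,22)
b=np.asarray(snapshot("top"));snapshot("scene")
for c in("scene","top"):
 for l in("filter","screw_face","deck"):print(c,l,[(np.round(d["location"],3),round(d["score"],2)) for d in place_of(c,l)][:1])
```

```text
6.1 [ 0.4816 -0.0477  0.0388] [ 0.9837  0.054   0.1715 -0.0091] [-21.7   0.5  15.8] 0.08817230288880284
tool shift mm [ 0.1  1.2 -5.4]
yaw 6.3 x [0.935 0.103 0.338] z [ 0.336  0.036 -0.941]
turn [ 0.   2.2 -0. ]
scene filter []
scene screw_face [(array([ 0.482, -0.046,  0.062]), 0.8)]
scene deck [(array([ 0.576, -0.046,  0.003]), 0.64)]
top filter [(array([ 0.526, -0.042,  0.   ]), 0.73)]
top screw_face [(array([ 0.483, -0.047,  0.06 ]), 0.67)]
top deck [(array([ 0.582, -0.04 ,  0.002]), 0.78)]
```

It now holds at 22 N, so it is on the fence. I back off, rise and tip.

send_rows([
  {"offset":[-0.015,0,-0.007],"angular":[0,0,0],"jaw":0},
  {"offset":[-0.012,0,-0.005],"angular":[0,0,0],"jaw":0},
  {"offset":[0.01,0,-0.032],"angular":[0,0,0],"jaw":0},
  {"offset":[0.01,0,-0.026],"angular":[0,0,0],"jaw":0},
  {"offset":[0,0,0],"angular":[0,0,0],"jaw":0},
])

```text
time_s: 7.0
ee_pos: [0.4506, -0.0506, 0.0974]
eef_rot: [0.984, 0.055, 0.17, -0.01]
force: [-0.7, 0.0, -0.9]
opening: 0.0878
```

Run:
```python
from h import *
go((.478,-.050,.104),6.3,20)
```

```text
7.0 [ 0.4506 -0.0506  0.0974] [ 0.9839  0.0549  0.1699 -0.0098] [-0.7  0.  -0.9] 0.08784211357943941
tool shift mm [27.9  2.5  2.9]
yaw 6.4 x [0.936 0.105 0.335] z [ 0.333  0.038 -0.942]
turn [-0.1  0.4  0.1]
```

send_rows([
  {"offset":[0.015,0.001,0.002],"angular":[0,0,0],"jaw":0},
  {"offset":[0.013,0.001,0.001],"angular":[0,0,0],"jaw":0},
  {"offset":[0.01,0,-0.002],"angular":[0,0,0],"jaw":0},
  {"offset":[0.0108,0,-0.003],"angular":[0,0,0],"jaw":0},
])

```text
time_s: 7.4
ee_pos: [0.4968, -0.0495, 0.1156]
eef_rot: [0.984, 0.053, 0.169, -0.009]
force: [-0.4, -0.3, 0.3]
opening: 0.0874
```

Run:
```python
from h import *
go((.52,-.045,.134),6.3,20);snapshot("scene")
print([(np.round(d["location"],3),round(d["score"],2)) for d in place_of("scene","filter_center")][:1])
```

```text
7.4 [ 0.4968 -0.0495  0.1156] [ 0.9841  0.0533  0.1692 -0.0089] [-0.4 -0.3  0.3] 0.08740114148185918
tool shift mm [28.3 -1.9 -9.5]
yaw 6.2 x [0.937 0.102 0.334] z [ 0.332  0.036 -0.943]
turn [ 0.1  0.5 -0.1]
[(array([ 0.531, -0.044,  0.059]), 0.96)]
```

Run:
```python
from h import *
a=np.asarray(snapshot("scene"));b=np.asarray(snapshot("top"))
M=np.hstack([cv2.resize(a[130:280,190:340],(400,400)),cv2.resize(b[150:250,250:350],(400,400))])
cv2.imwrite("pics/f.png",M);st()
```

```text
7.6 [ 0.4962 -0.0494  0.1154] [ 0.9841  0.0533  0.1694 -0.0088] [-0.7  0.1 -0.1] 0.08778121197173272
```

View pics/f.png

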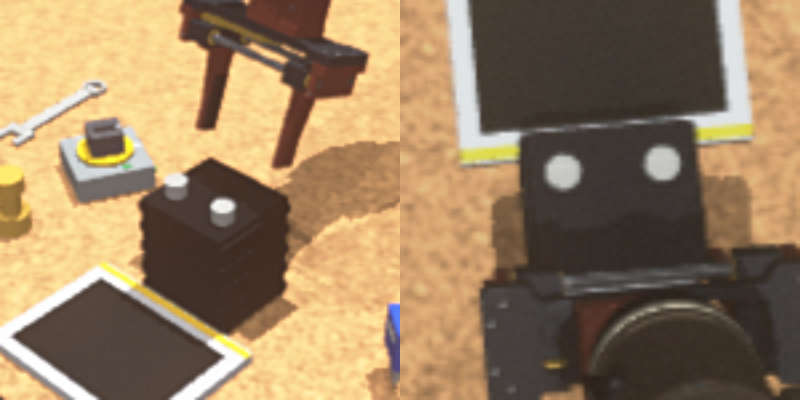

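Run:
```python
from h import *
s=robot.observe();r=R.from_quat(s["eef_rot"])
for y in(-.05,.05):
    p=s["ee_pos"]+r.apply([0,y,0]);u=proj("scene",p);print(p.round(3),((u-[190,130])*400/150).round())
ex=np.array([np.cos(.11),np.sin(.11),0]);ey=np.array([-ex[1],ex[0],0])
for i,j in((-50,-55),(-50,55),(50,55),(50,-55)):
    p=np.array([.531,-.044,.12])+ex*i/1000+ey*j/1000;print(i,j,p.round(3),((proj("scene",p)-[190,130])*400/150).round())
```

```text
[0.491 0.    0.115] [271. 205.]
[ 0.502 -0.099  0.115] [195. 163.]
-50 -55 [ 0.487 -0.104  0.12 ] [203. 152.]
-50 55 [0.475 0.005 0.12 ] [287. 197.]
50 55 [0.575 0.016 0.12 ] [215. 245.]
50 -55 [ 0.587 -0.093  0.12 ] [129. 195.]
```

Run:
```python
from h import *
for n,p,q in(("a",[.2292,-.5809,.1838],[.9824,.1868,0,0]),("e",[.4788,-.0469,.041],[.982,.054,.182,-.011]),("f",[.4962,-.0494,.1154],[.984,.053,.169,-.009])):
  for y in(-.05,.05):
   for z in (0,-.04): print(n,y,z,proj("scene",np.array(p)+R.from_quat(q).apply([0,y,z])).round())
```

```text
a -0.05 0 [247.  91.]
a -0.05 -0.04 [247.  80.]
a 0.05 0 [223.  86.]
a 0.05 -0.04 [222.  75.]
e -0.05 0 [296. 227.]
e -0.05 -0.04 [301. 214.]
e 0.05 0 [269. 212.]
e 0.05 -0.04 [272. 198.]
f -0.05 0 [292. 207.]
f -0.05 -0.04 [296. 192.]
f 0.05 0 [263. 191.]
f 0.05 -0.04 [267. 177.]
```

Run:
```python
from h import *
s=robot.observe();a=np.asarray(snapshot("scene"));M=cv2.resize(a[80:260,200:380],(600,600),interpolation=cv2.INTER_CUBIC)
r=R.from_quat(s["eef_rot"])
for y in(-.05,.05):
  for z,c in((0,(255,255,0)),(-.08,(0,255,0))):
    u=(proj("scene",s["ee_pos"]+r.apply([0,y,z]))-[200,80])*600/180;cv2.circle(M,tuple(int(v) for v in u),5,c,1)
cv2.imwrite("pics/g.png",M)
```

```text
(no output)
```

View pics/g.png

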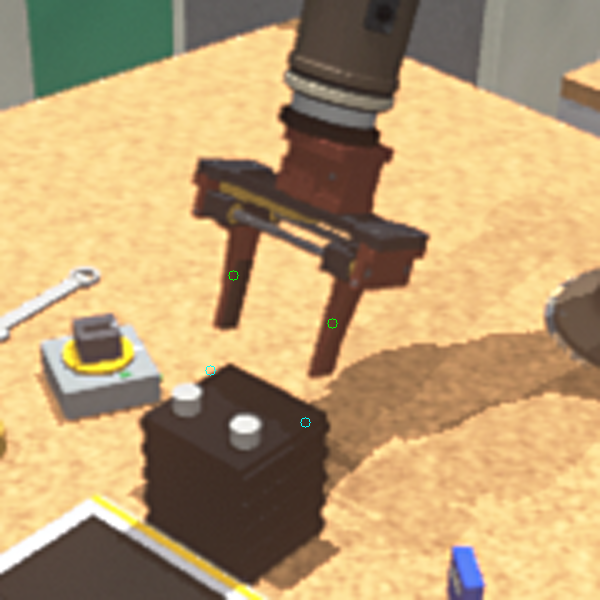

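The marked picture shows that the real fingertips, at (226,327) and (322,374), end about 40 mm behind the reported TCP along the tool (cyan circles). The start picture gives the same 40 mm. I correct for this from here on: real tip = TCP − 0.040·z_tool. My earlier pushes were therefore 40 mm higher than I thought.

```bash
cat >> h.py <<'E'
def tip(p,yaw=None,tilt=0,off=.04):
    s=robot.observe();r=R.from_quat(s["eef_rot"]);M=r.as_matrix();t=s["ee_pos"]-off*M[:,2]
    print(s["time_s"],"tip",t.round(4),"F",np.round(s["force"],1),"open",round(s["opening"],4),"yaw",np.degrees(np.arctan2(M[1,0],M[0,0])).round(1),"z",M[:,2].round(3))
    print("shift mm",(r.inv().apply(np.array(p)-t)*1000).round(1))
    if yaw is not None:
        q=R.from_euler("z",yaw,degrees=True)*R.from_euler("x",180,degrees=True)*R.from_euler("y",tilt,degrees=True)
        print("turn",(r.inv()*q).as_rotvec(degrees=True).round(1))
E
echo
```

send_rows([
  {"offset":[-0.02,0,-0.008],"angular":[0,0,0],"jaw":0},
  {"offset":[-0.016,0,-0.006],"angular":[0,0,0],"jaw":0},
  {"offset":[-0.008,0,0.022],"angular":[0,0,0],"jaw":0},
  {"offset":[-0.008,0,0.022],"angular":[0,0,0],"jaw":0},
  {"offset":[0,0,0],"angular":[0,0,0],"jaw":0},
])

```text
time_s: 8.15
ee_pos: [0.4523, -0.0561, 0.0674]
eef_rot: [0.984, 0.051, 0.168, -0.008]
force: [0.3, 0.2, -0.7]
opening: 0.0877
```

Run:
```python
from h import *
tip((.470,-.050,.03),6.3,20);snapshot("scene");snapshot("top")
for c in("scene","top"):
 for l in("filter","screw_face","filter_center"):print(c,l,[(np.round(d["location"],3),round(d["score"],2)) for d in place_of(c,l)][:1])
```

```text
8.15 tip [ 0.4391 -0.0574  0.1052] F [ 0.3  0.2 -0.7] open 0.0877 yaw 6.0 z [ 0.33   0.033 -0.943]
shift mm [ 4.8 -4.3 81.3]
turn [ 0.2  0.6 -0.3]
scene filter [(array([ 0.529, -0.038, -0.003]), 0.82)]
scene screw_face [(array([ 0.482, -0.045,  0.06 ]), 0.87)]
scene filter_center [(array([ 0.53 , -0.042,  0.062]), 0.96)]
top filter [(array([ 0.526, -0.043,  0.001]), 0.56)]
top screw_face [(array([ 0.457, -0.433, -0.002]), 0.66)]
top filter_center []
```

send_rows([
  {"offset":[-0.008,-0.002,0.024],"angular":[0,0,0],"jaw":0},
  {"offset":[-0.008,-0.002,0.024],"angular":[0,0,0],"jaw":0},
  {"offset":[-0.006,0,0.018],"angular":[0,0,0],"jaw":0},
  {"offset":[0.015,0,0.006],"angular":[0,0,0],"jaw":0},
  {"offset":[0.01,0,0.004],"angular":[0,0,0],"jaw":0},
])

```text
time_s: 9.05
ee_pos: [0.4822, -0.0541, 0.008]
eef_rot: [0.984, 0.051, 0.17, -0.002]
force: [-33.9, -1.3, 24.9]
opening: 0.0879
```

Run:
```python
from h import *
tip((.470,-.050,.035),6.3,20)
```

```text
9.05 tip [ 0.4688 -0.055   0.0457] F [-33.9  -1.3  24.9] open 0.0879 yaw 6.0 z [ 0.334  0.021 -0.942]
shift mm [-2.  -5.  10.6]
turn [ 0.9  0.5 -0.3]
```

It is firmly on the fence: the same stop position again, now pushed low. I back off, rise and tip.

send_rows([
  {"offset":[-0.015,0,-0.006],"angular":[0,0,0],"jaw":0},
  {"offset":[-0.008,-0.002,-0.003],"angular":[0.9,0.5,0],"jaw":0},
  {"offset":[0.011,-0.002,-0.03],"angular":[0,0,0],"jaw":0},
  {"offset":[0.011,0,-0.028],"angular":[0,0,0],"jaw":0},
  {"offset":[0,0,0],"angular":[0,0,0],"jaw":0},
])

```text
time_s: 9.55
ee_pos: [0.46, -0.0555, 0.0556]
eef_rot: [0.983, 0.05, 0.175, -0.009]
force: [0.7, -0.5, -0.4]
opening: 0.088
```

Run:
```python
from h import *
tip((.470,-.050,.106),6.3,20)
```

```text
9.55 tip [ 0.4463 -0.0569  0.0931] F [ 0.7 -0.5 -0.4] open 0.088 yaw 5.8 z [ 0.343  0.036 -0.939]
shift mm [27.2 -4.5 -3.7]
turn [ 0.1 -0.1 -0.5]
```

send_rows([
  {"offset":[0.0166,-0.004,-0.0046],"angular":[0,0,0],"jaw":0},
  {"offset":[0.0094,0,0.0034],"angular":[0,0,0],"jaw":0},
  {"offset":[0.0105,0,-0.003],"angular":[0,0,0],"jaw":0},
  {"offset":[0.011,0,-0.004],"angular":[0,0,0],"jaw":0},
])

```text
time_s: 9.95
ee_pos: [0.4939, -0.0515, 0.0754]
eef_rot: [0.985, 0.047, 0.168, -0.006]
force: [-12.8, 0.3, 11.0]
opening: 0.0878
```

Run:
```python
from h import *
tip((.51,-.046,.130),6.3,20);snapshot("scene");snapshot("top")
for c in("scene","top"):print([(np.round(d["location"],3),round(d["score"],2)) for d in place_of(c,"filter_center")][:1])
```

```text
9.95 tip [ 0.4807 -0.0526  0.1132] F [-12.8   0.3  11. ] open 0.0878 yaw 5.5 z [ 0.33   0.028 -0.944]
shift mm [33.7 -3.8 -6. ]
turn [ 0.5  0.7 -0.7]
[(array([ 0.538, -0.041,  0.066]), 0.86)]
[(array([0.442, 0.42 , 0.002]), 0.21)]
```

send_rows([
  {"offset":[0.0125,0,-0.006],"angular":[0,0.5,-0.3],"jaw":0},
  {"offset":[0.0125,0,-0.005],"angular":[0,0.5,-0.3],"jaw":0},
  {"offset":[0.0124,0,-0.003],"angular":[0,0,0],"jaw":0},
  {"offset":[0.0127,0,-0.0005],"angular":[0,0,0],"jaw":0},
  {"offset":[0.0127,0,0.0003],"angular":[0,0,0],"jaw":0},
])

```text
time_s: 10.65
ee_pos: [0.5477, -0.0455, 0.1076]
eef_rot: [0.983, 0.053, 0.173, -0.005]
force: [-1.2, 0.1, 0.7]
opening: 0.0877
```

Run:
```python
from h import *
tip((.58,-.046,.148),6.3,20);snapshot("scene")
for c in("scene",):print([(np.round(d["location"],3),round(d["score"],2)) for d in place_of(c,"filter_center")][:1])
```

```text
10.65 tip [ 0.5341 -0.0466  0.1452] F [-1.2  0.1  0.7] open 0.0877 yaw 6.3 z [ 0.34   0.028 -0.94 ]
shift mm [43.9  4.3 13. ]
turn [0.6 0.1 0. ]
[(array([ 0.56 , -0.035,  0.082]), 0.91)]
```

send_rows([
  {"offset":[0.0122,0.001,0.0018],"angular":[0,0,0],"jaw":0},
  {"offset":[0.012,0,0.0025],"angular":[0,0,0],"jaw":0},
  {"offset":[0.0115,0,0.003],"angular":[0,0,0],"jaw":0},
  {"offset":[0.0113,0,0.004],"angular":[0,0,0],"jaw":0},
])

```text
time_s: 11.15
ee_pos: [0.5996, -0.0406, 0.1139]
eef_rot: [0.983, 0.053, 0.175, -0.005]
force: [-0.5, 0.4, 0.1]
opening: 0.0876
```

Run:
```python
from h import *
tip((.60,-.046,.148),6.3,20);snapshot("scene")
for c in("scene",):print([(np.round(d["location"],3),round(d["score"],2)) for d in place_of(c,"filter_center")][:1])
```

```text
11.15 tip [ 0.5859 -0.0417  0.1514] F [-0.5  0.4  0.1] open 0.0876 yaw 6.3 z [ 0.343  0.029 -0.939]
shift mm [11.6  5.7  7.9]
turn [ 0.5 -0.1 -0. ]
[(array([ 0.582, -0.035,  0.078]), 0.96)]
```

send_rows([
  {"offset":[0.0113,0.001,0.004],"angular":[0,0,0],"jaw":0},
  {"offset":[0.0113,0.001,0.004],"angular":[0,0,0],"jaw":0},
  {"offset":[0,0,0],"angular":[0,0,0],"jaw":0},
  {"offset":[0,0,0],"angular":[0,0,0],"jaw":0},
])

```text
time_s: 11.65
ee_pos: [0.6259, -0.0392, 0.1135]
eef_rot: [0.983, 0.053, 0.174, -0.006]
force: [-0.2, -1.0, 0.3]
opening: 0.0876
```

Run:
```python
from h import *
tip((.60,-.046,.148),6.3,20);snapshot("scene")
for l in("filter_center","screw_face"):print([(np.round(d["location"],3),round(d["score"],2)) for d in place_of("scene",l)][:1])
```

```text
11.65 tip [ 0.6123 -0.0404  0.1511] F [-0.2 -1.   0.3] open 0.0876 yaw 6.3 z [ 0.342  0.03  -0.939]
shift mm [-13.1   4.2  -1.5]
turn [ 0.4 -0.1 -0. ]
[(array([ 0.616, -0.035,  0.061]), 0.93)]
[(array([ 0.616, -0.031,  0.11 ]), 0.88)]
```

The filter lies on the deck: centre 61 mm high and screw face 110 mm, against the expected 62 and 112. Now I retreat, untilt and swing to the key with the tool yawed half round, to leave joint 7 room for the later turn.

send_rows([
  {"offset":[0.005,0,-0.03],"angular":[0,-6.5,0],"jaw":0},
  {"offset":[0,0,-0.03],"angular":[0,-6.5,0],"jaw":0},
  {"offset":[-0.01,-0.02,-0.02],"angular":[0,-6.5,0],"jaw":0},
  {"offset":[-0.02,-0.04,0],"angular":[0,0,-8.5],"jaw":0},
  {"offset":[-0.02,-0.04,0],"angular":[0,0,-8.5],"jaw":0},
])

```text
time_s: 12.3
ee_pos: [0.54, 0.0457, 0.1893]
eef_rot: [0.98, 0.199, -0.002, 0.003]
force: [0.5, 0.3, 0.8]
opening: 0.0875
```

Run:
```python
from h import *
tip((.438,.262,.15),168,0)
# red head in the first top and scene pictures
b=cv2.imread("pics/b.png");a=cv2.imread("pics/a.png")
for n,i,(x0,x1,y0,y1) in(("top",b,(165,205,215,255)),("scene",a,(365,405,250,300))):
    i=i.astype(int);m=((i[...,2]>90)&(i[...,2]>2.2*i[...,1])&(i[...,2]>2.2*i[...,0])).astype(np.uint8);k=np.zeros_like(m);k[y0:y1,x0:x1]=1;m*=k
    c=max(cv2.findContours(m,0,cv2.CHAIN_APPROX_NONE)[0],key=len)[:,0,:]
    w=np.array([unproj(n,p,.076)[:2] for p in c],np.float32)*1000
    print(n,m.sum(),cv2.minAreaRect(w),cv2.minAreaRect(c))
M=np.hstack([cv2.resize(b[212:258,162:208],(400,400),interpolation=cv2.INTER_CUBIC),cv2.resize(a[245:300,358:413],(400,400),interpolation=cv2.INTER_CUBIC)])
for j,n,o,s in((0,"top",(162,212),400/46),(400,"scene",(358,245),400/55)):
  for yaw,col in((-12,(0,255,255)),(-22,(0,255,0))):
    y=np.radians(yaw);P=[[.438+u*np.cos(y)-v*np.sin(y),.262+u*np.sin(y)+v*np.cos(y),.076] for u,v in((-.022,-.008),(.022,-.008),(.022,.008),(-.022,.008))]
    q=np.array([(proj(n,p)-o)*s+[j,0] for p in P]).astype(np.int32);cv2.polylines(M,[q],True,col,1)
cv2.imwrite("pics/k.png",M)
```

```text
12.3 tip [0.5401 0.046  0.2293] F [0.5 0.3 0.8] open 0.0875 yaw 23.0 z [-0.003 -0.007 -1.   ]
shift mm [  -9.3 -239.2   78. ]
turn [  -0.3    0.5 -145. ]
top 101 ((438.254150390625, 267.2769470214844), (14.831587791442871, 42.569847106933594), 78.56841278076172) ((180.5294189453125, 235.8823699951172), (5.820855140686035, 16.97749137878418), 14.03624439239502)
scene 243 ((446.76605224609375, 269.4653015136719), (78.79173278808594, 34.431678771972656), 28.86686134338379) ((386.8965759277344, 267.2586364746094), (15.888080596923828, 23.241243362426758), 66.80140686035156)
```

View pics/k.png

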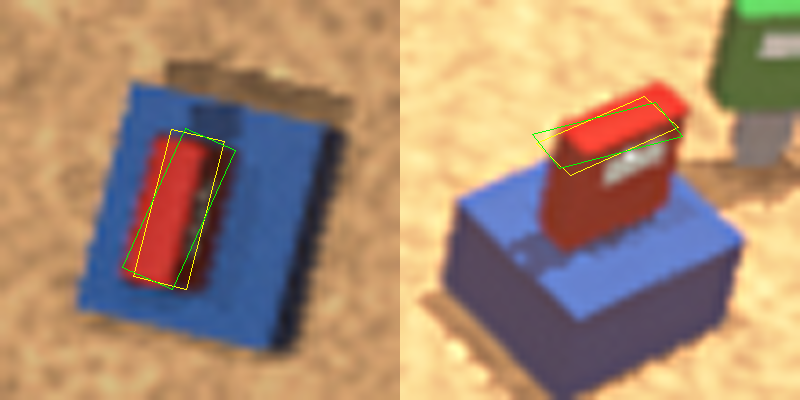

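The red head reads 15 × 43 mm at yaw −11.5°. Corrected for its top at z 0.086, the centre is (0.438, 0.2645).

send_rows([
  {"offset":[-0.001,-0.048,0],"angular":[0,0,-8.55],"jaw":0},
  {"offset":[0.006,-0.048,0],"angular":[0,0,-8.55],"jaw":0},
  {"offset":[0.013,-0.046,0],"angular":[0,0,-8.55],"jaw":0},
  {"offset":[0.02,-0.044,0],"angular":[0,0,-8.55],"jaw":0},
  {"offset":[0.026,-0.041,0],"angular":[0,0,-8.55],"jaw":0},
])

```text
time_s: 12.8
ee_pos: [0.4353, 0.2683, 0.1884]
eef_rot: [0.839, 0.544, -0.003, 0.005]
force: [1.5, -0.2, 0.3]
opening: 0.0881
```

send_rows([
  {"offset":[0,0,0],"angular":[0,0,-8.55],"jaw":0},
  {"offset":[0,0,0],"angular":[0,0,-8.55],"jaw":0},
  {"offset":[0,0,0],"angular":[0,0,-8.55],"jaw":0},
  {"offset":[0,0,0],"angular":[0,0,-8.55],"jaw":0},
  {"offset":[0,0,0],"angular":[0,0,-8.55],"jaw":0},
])

```text
time_s: 13.3
ee_pos: [0.4281, 0.2766, 0.1899]
eef_rot: [0.581, 0.814, -0.003, 0.005]
force: [0.4, 0.4, 0.4]
opening: 0.0879
```

send_rows([
  {"offset":[0,0,0],"angular":[0,0,-8.55],"jaw":0},
  {"offset":[0,0,0],"angular":[0,0,-8.55],"jaw":0},
  {"offset":[0,0,0],"angular":[0,0,-8.55],"jaw":0},
  {"offset":[0,0,0],"angular":[0,0,-8.55],"jaw":0},
  {"offset":[0,0,0],"angular":[0,0,-8.55],"jaw":0},
])

```text
time_s: 13.8
ee_pos: [0.4274, 0.2746, 0.1895]
eef_rot: [0.242, 0.97, -0.006, 0.004]
force: [-1.0, -0.4, 1.1]
opening: 0.0879
```

Run:
```python
from h import *
tip((.438,.2645,.12),168.5,0);print(np.round(robot.observe()["qpos"],2))
```

```text
13.8 tip [0.4272 0.2751 0.2295] F [-1.  -0.4  1.1] open 0.0879 yaw 151.9 z [ 0.004 -0.013 -1.   ]
shift mm [-13.4  -3.3 109.7]
turn [ -0.6   0.5 -16.6]
[ 0.34  0.62 -1.44  1.81  0.65  1.31 -0.2 ]
```

send_rows([
  {"offset":[-0.01,-0.003,0.02],"angular":[-0.3,0.2,-8.5],"jaw":0.3},
  {"offset":[-0.003,0,0.04],"angular":[-0.3,0.2,-8.1],"jaw":0.3},
  {"offset":[0,0,0.04],"angular":[0,0,0],"jaw":0.3},
  {"offset":[0,0,0],"angular":[0,0,0],"jaw":0.3},
])

```text
time_s: 14.2
ee_pos: [0.4394, 0.2645, 0.0882]
eef_rot: [0.094, 0.996, -0.0, 0.003]
force: [-0.2, 0.7, 0.8]
opening: 0.0621
```

Run:
```python
from h import *
tip((.438,.2645,.047),168.5,0);print(np.round(robot.observe()["qpos"],2))
for c,o,w in(("scene",(320,180),(120,130)),("top",(150,200),(80,80))):
    i=np.asarray(snapshot(c));cv2.imwrite("pics/_%s.png"%c,i)
a=cv2.imread("pics/_scene.png")[190:310,340:460];b=cv2.imread("pics/_top.png")[200:280,145:225]
cv2.imwrite("pics/l.png",np.hstack([cv2.resize(a,(400,400),interpolation=cv2.INTER_CUBIC),cv2.resize(b,(400,400),interpolation=cv2.INTER_CUBIC)]))
```

```text
14.2 tip [0.4391 0.2646 0.1282] F [-0.2  0.7  0.8] open 0.0621 yaw 169.2 z [ 0.006 -0.001 -1.   ]
shift mm [ 1.6 -0.3 81.2]
turn [0.  0.3 0.7]
[ 0.31  0.77 -1.37  1.92  0.83  1.19  0.  ]
```

View pics/l.png

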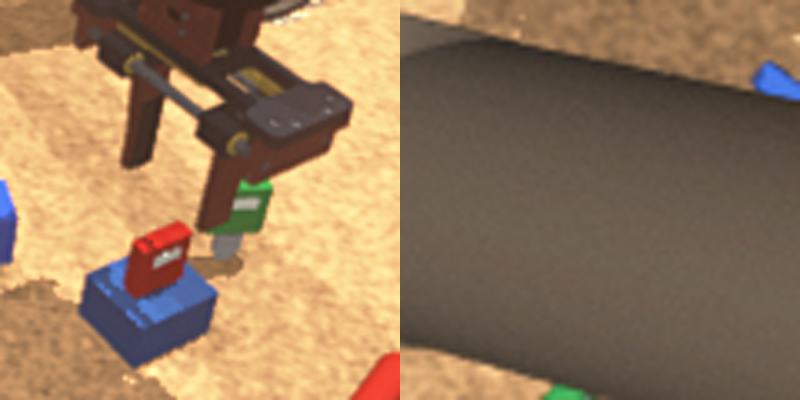

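Run:
```python
from h import *
for p in((.4391,.2646,.1282),(.4391,.2646,.1182),(.4391,.2646,.1382),(.449,.2646,.1282),(.4391,.2746,.1282)):print(p,proj("scene",p).round(1))
```

```text
(0.4391, 0.2646, 0.1282) [391.2 247.2]
(0.4391, 0.2646, 0.1182) [390.4 250.6]
(0.4391, 0.2646, 0.1382) [392.  243.8]
(0.449, 0.2646, 0.1282) [388.4 249.2]
(0.4391, 0.2746, 0.1282) [394.9 249.5]
```

The fingertips' midpoint in the picture, px (392,249), agrees with my corrected tip at (391,247). I descend and grip.

send_rows([
  {"offset":[0.001,0,0.03],"angular":[0,0.3,0.7],"jaw":0.3},
  {"offset":[0,0,0.03],"angular":[0,0,0],"jaw":0.3},
  {"offset":[0,0,0.018],"angular":[0,0,0],"jaw":0.3},
  {"offset":[0,0,0],"angular":[0,0,0],"jaw":0.3},
])

```text
time_s: 14.7
ee_pos: [0.4453, 0.2718, 0.0216]
eef_rot: [0.102, 0.995, 0.006, 0.007]
force: [-0.4, 0.3, 1.1]
opening: 0.0618
```

send_rows([
  {"offset":[0,0,0],"angular":[0,0,0],"jaw":1},
  {"offset":[0,0,0],"angular":[0,0,0],"jaw":1},
  {"offset":[0,0,0],"angular":[0,0,0],"jaw":1},
  {"offset":[0,0,0],"angular":[0,0,0],"jaw":1},
  {"offset":[0,0,0],"angular":[0,0,0],"jaw":1},
], squeeze=25)

```text
time_s: 15.2
ee_pos: [0.4474, 0.273, 0.0272]
eef_rot: [0.103, 0.995, 0.006, 0.01]
force: [-2.4, -10.5, 3.1]
opening: 0.025
```

Run:
```python
from h import *
tip((.438,.2645,.047),168.5,0);print(np.round(robot.observe()["qpos"],2))
```

```text
15.2 tip [0.4465 0.2726 0.0672] F [ -2.4 -10.5   3.1] open 0.025 yaw 168.2 z [ 0.021  0.011 -1.   ]
shift mm [  7.1 -10.   19.9]
turn [ 0.8  1.1 -0.3]
[ 0.24  0.83 -1.28  1.96  0.94  1.09 -0.09]
```

The arm drifted, and one finger is touching the key off-centre. I reopen and recentre.

send_rows([
  {"offset":[0,0,0],"angular":[0,0,0],"jaw":0.4},
  {"offset":[0,0,0],"angular":[0,0,0],"jaw":0.4},
  {"offset":[0.004,0.005,0],"angular":[0.4,0.6,0],"jaw":0.4},
  {"offset":[0,0,0],"angular":[0,0,0],"jaw":0.4},
])

```text
time_s: 15.6
ee_pos: [0.4446, 0.2795, 0.0277]
eef_rot: [0.103, 0.995, 0.004, 0.004]
force: [0.1, -0.7, -0.4]
opening: 0.0509
```

Run:
```python
from h import *
tip((.438,.2645,.047),168.5,0)
snapshot("scene");snapshot("top")
for c in("scene","top"):
 for l in("key","key_stand"):print(c,l,[(np.round(d["location"],3),round(d["score"],2)) for d in place_of(c,l)])
```

```text
15.6 tip [0.4442 0.2792 0.0677] F [ 0.1 -0.7 -0.4] open 0.0509 yaw 168.2 z [ 0.009  0.007 -1.   ]
shift mm [  3.2 -15.8  20.5]
turn [ 0.5  0.4 -0.3]
scene key [(array([ 0.477,  0.158, -0.003]), 0.7), (array([0.438, 0.265, 0.014]), 0.58)]
scene key_stand [(array([0.435, 0.264, 0.004]), 0.92)]
top key [(array([ 0.336,  0.259, -0.   ]), 0.54), (array([ 0.624,  0.431, -0.001]), 0.29)]
top key_stand []
```

send_rows([
  {"offset":[0.003,-0.014,0],"angular":[0.5,0.4,-0.3],"jaw":0.4},
  {"offset":[0,0,0],"angular":[0,0,0],"jaw":0.4},
])

```text
time_s: 16.1
ee_pos: [0.4382, 0.2638, 0.0271]
eef_rot: [0.1, 0.995, -0.001, 0.0]
force: [-0.3, -0.4, 0.0]
opening: 0.0524
```

Run:
```python
from h import *
tip((.438,.2645,.047),168.5,0)
```

```text
16.1 tip [0.4382 0.2639 0.0671] F [-0.3 -0.4  0. ] open 0.0524 yaw 168.5 z [ 0.    -0.003 -1.   ]
shift mm [ 0.4  0.6 20.1]
turn [-0.2  0.  -0. ]
```

Centred. I go down 18 mm and close.

send_rows([
  {"offset":[0,0,0.01],"angular":[0,0,0],"jaw":0.4},
  {"offset":[0,0,0.009],"angular":[0,0,0],"jaw":0.4},
  {"offset":[0,0,0],"angular":[0,0,0],"jaw":0.4},
])

```text
time_s: 16.4
ee_pos: [0.4385, 0.2626, 0.0064]
eef_rot: [0.101, 0.995, -0.002, 0.0]
force: [0.8, -0.4, -0.5]
opening: 0.0528
```

Run:
```python
from h import *
tip((.438,.2645,.047),168.5,0)
```

```text
16.4 tip [0.4385 0.2628 0.0464] F [ 0.8 -0.4 -0.5] open 0.0528 yaw 168.4 z [ 0.    -0.003 -1.   ]
shift mm [ 0.9  1.6 -0.6]
turn [-0.2  0.1 -0.1]
```

send_rows([
  {"offset":[0,0.001,0],"angular":[0,0,0],"jaw":1},
  {"offset":[0,0,0],"angular":[0,0,0],"jaw":1},
  {"offset":[0,0,0],"angular":[0,0,0],"jaw":1},
  {"offset":[0,0,0],"angular":[0,0,0],"jaw":1},
  {"offset":[0,0,0],"angular":[0,0,0],"jaw":1},
], squeeze=25)

```text
time_s: 16.9
ee_pos: [0.4385, 0.2645, 0.0062]
eef_rot: [0.101, 0.995, -0.001, 0.0]
force: [0.2, -0.1, -0.3]
opening: 0.016
```

Run:
```python
from h import *
tip((.438,.2645,.047),168.5,0)
```

```text
16.9 tip [0.4385 0.2646 0.0462] F [ 0.2 -0.1 -0.3] open 0.016 yaw 168.5 z [-0.    -0.003 -1.   ]
shift mm [ 0.5 -0.2 -0.8]
turn [-0.1  0.  -0. ]
```

Gripped, with the opening at 16.0 mm. I lift, and recompute the slot position.

send_rows([
  {"offset":[0,0,-0.03],"angular":[0,0,0],"jaw":1},
  {"offset":[0,0,-0.04],"angular":[0,0,0],"jaw":1},
  {"offset":[0,0,-0.045],"angular":[0,0,0],"jaw":1},
  {"offset":[0,0,-0.035],"angular":[0,0,0],"jaw":1},
])

```text
time_s: 17.3
ee_pos: [0.4358, 0.263, 0.1563]
eef_rot: [0.1, 0.995, -0.004, -0.004]
force: [0.2, 0.3, -0.8]
opening: 0.0161
```

Run:
```python
from h import *
tip((.486,-.278,.19),157.5,0)
s2=400/60
def pts(L,z): return np.array([unproj("top",(365+(u-400)/s2,195+v/s2),z)[:2] for u,v in L])*1000
B=pts([(530,208),(625,250),(665,160),(570,113)],.064);print("barrel c",B.mean(0),B.round())
print("slot",pts([(598,181)],.064))
S=pts([(435,250),(717,130)],.032);print("box c",S.mean(0))
a=snapshot("scene");b=snapshot("top")
for c in("scene","top"):
 for l in("key_slot","key_barrel","supply"):
  print(c,l,[(np.round(d["location"],4),round(d["score"],2)) for d in place_of(c,l)][:2])
for c,z in(("top",.032),):
  for d in trace(c,"supply")[:1]:
    m=np.asarray(d["pixels"]).astype(np.uint8);k=max(cv2.findContours(m,0,cv2.CHAIN_APPROX_NONE)[0],key=len)[:,0,:]
    print(cv2.minAreaRect(np.array([unproj(c,p,z)[:2] for p in k],np.float32)*1000))
```

```text
17.3 tip [0.4362 0.2632 0.1963] F [ 0.2  0.3 -0.8] open 0.0161 yaw 168.6 z [-0.009 -0.006 -1.   ]
shift mm [-156.2 -520.5    9.3]
turn [-0.5 -0.4 11.1]
barrel c [ 486.08549331 -278.03875502] [[ 476. -252.]
 [ 460. -288.]
 [ 495. -304.]
 [ 513. -268.]]
slot [[ 486.7283143  -278.23639499]]
box c [ 485.36250259 -278.78140983]
scene key_slot [(array([ 0.4871, -0.2756,  0.0637]), 0.67), (array([ 0.554 , -0.0343,  0.0587]), 0.58)]Traceback (most recent call last):
  File "<stdin>", line 11, in <module>
ValueError: it knows: adapter, deck, driver, filter, filter_center, key, key_slot, key_stand, load, mug, parts_tray, screw_face, supply, wrench
```

send_rows([
  {"offset":[-0.014,-0.046,0],"angular":[-0.5,-0.4,5.5],"jaw":1},
  {"offset":[-0.009,-0.047,0],"angular":[0,0,5.5],"jaw":1},
  {"offset":[-0.004,-0.047,0],"angular":[0,0,0],"jaw":1},
  {"offset":[-0.004,-0.047,0],"angular":[0,0,0],"jaw":1},
  {"offset":[-0.004,-0.047,0],"angular":[0,0,0],"jaw":1},
])

```text
time_s: 17.95
ee_pos: [0.3889, 0.0331, 0.1496]
eef_rot: [0.192, 0.981, 0.004, -0.003]
force: [0.7, -1.3, -0.9]
opening: 0.0157
```

Run:
```python
from h import *
tip((.4865,-.278,.19),157.3,0);print(np.round(robot.observe()["qpos"],2))
```

```text
17.95 tip [0.3891 0.0328 0.1896] F [ 0.7 -1.3 -0.9] open 0.0157 yaw 157.9 z [-0.004  0.008 -1.   ]
shift mm [-207.4 -251.1   -3.3]
turn [ 0.4 -0.4  0.6]
[ 1.06  0.35 -1.45  2.11  0.4   1.03  0.59]
```

send_rows([
  {"offset":[-0.031,-0.037,0],"angular":[0.4,-0.4,0.6],"jaw":1},
  {"offset":[-0.031,-0.037,0],"angular":[0,0,0],"jaw":1},
  {"offset":[-0.031,-0.037,0],"angular":[0,0,0],"jaw":1},
  {"offset":[-0.031,-0.037,0],"angular":[0,0,0],"jaw":1},
  {"offset":[-0.031,-0.037,0],"angular":[0,0,0],"jaw":1},
])

```text
time_s: 18.45
ee_pos: [0.4514, -0.2093, 0.1449]
eef_rot: [0.199, 0.98, -0.007, -0.004]
force: [0.4, 0.2, 0.4]
opening: 0.0158
```

Run:
```python
from h import *
tip((.4865,-.278,.14),157.3,0);print(np.round(robot.observe()["qpos"],2))
```

```text
18.45 tip [ 0.4517 -0.2088  0.1849] F [0.4 0.2 0.4] open 0.0158 yaw 157.0 z [-0.009 -0.011 -1.   ]
shift mm [-59.2 -49.5  45.4]
turn [-0.8 -0.2 -0.3]
[ 1.28  0.56 -1.28  1.89  0.6   1.16  0.94]
```

send_rows([
  {"offset":[-0.03,-0.025,0.015],"angular":[-0.8,-0.2,-0.3],"jaw":1},
  {"offset":[-0.029,-0.024,0.015],"angular":[0,0,0],"jaw":1},
  {"offset":[0,0,0.02],"angular":[0,0,0],"jaw":1},
  {"offset":[0,0,0],"angular":[0,0,0],"jaw":1},
])

```text
time_s: 18.85
ee_pos: [0.4834, -0.2888, 0.0852]
eef_rot: [0.203, 0.979, 0.001, -0.005]
force: [0.1, 0.9, -0.7]
opening: 0.0163
```

Run:
```python
from h import *
tip((.4865,-.278,.11),157.3,0)
a=np.asarray(snapshot("scene"));b=np.asarray(snapshot("top"));cv2.imwrite("pics/_s.png",a);cv2.imwrite("pics/_t.png",b)
cv2.imwrite("pics/m.png",np.hstack([cv2.resize(a[130:220,185:275],(400,400),interpolation=cv2.INTER_CUBIC),cv2.resize(b[190:260,355:425],(400,400),interpolation=cv2.INTER_CUBIC)]))
```

```text
18.85 tip [ 0.4838 -0.2889  0.1252] F [ 0.1  0.9 -0.7] open 0.0163 yaw 156.6 z [-0.009  0.003 -1.   ]
shift mm [ 1.7 11.1 15.2]
turn [-0.  -0.5 -0.7]
```

View pics/m.png

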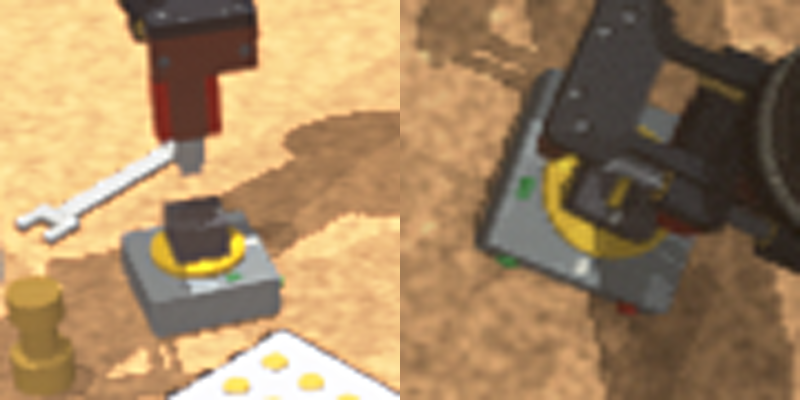

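Run:
```python
from h import *
f=lambda p:((proj("scene",p)-[185,130])*400/90).round()
print("blade tip exp",f((.4838,-.2889,.089)),"slot exp",f((.4865,-.278,.064)))
y=np.radians(-22.5)
for u,v in((19,19),(19,-19),(-19,-19),(-19,19)):
    p=np.array([.4865+(u*np.cos(y)-v*np.sin(y))/1000,-.278+(u*np.sin(y)+v*np.cos(y))/1000,.064]);print("barrel",f(p),((proj("top",p)-[355,190])*400/70+[400,0]).round())
```

```text
blade tip exp [185. 173.] slot exp [194. 213.]
barrel [172. 233.] [603. 129.]
barrel [160. 203.] [681. 163.]
barrel [215. 194.] [650. 240.]
barrel [229. 223.] [571. 206.]
```

send_rows([
  {"offset":[0.0015,0.011,0],"angular":[0,-0.5,-0.7],"jaw":1},
  {"offset":[0,0,0],"angular":[0,0,0],"jaw":1},
])

```text
time_s: 19.15
ee_pos: [0.4886, -0.2753, 0.0896]
eef_rot: [0.194, 0.981, -0.001, 0.002]
force: [-0.7, 0.4, 0.0]
opening: 0.0159
```

Run:
```python
from h import *
tip((.4865,-.278,.11),157.3,0)
a=np.asarray(snapshot("scene"));cv2.imwrite("pics/_s2.png",a)
M=cv2.resize(a[145:205,195:265],(700,600),interpolation=cv2.INTER_CUBIC)
y=np.radians(-22.5);q=[]
for u,v in((19,19),(19,-19),(-19,-19),(-19,19)):
    p=np.array([.4865+(u*np.cos(y)-v*np.sin(y))/1000,-.278+(u*np.sin(y)+v*np.cos(y))/1000,.064]);q.append((proj("scene",p)-[195,145])*10)
cv2.polylines(M,[np.array(q).astype(np.int32)],True,(0,255,0),1)
s=robot.observe();p=s["ee_pos"]-.0038*R.from_quat(s["eef_rot"]).as_matrix()[:,2];u=(proj("scene",p)-[195,145])*10
cv2.circle(M,tuple(int(v) for v in u),6,(255,255,0),1);print(p,u)
cv2.imwrite("pics/n.png",M)
```

```text
19.15 tip [ 0.4885 -0.2752  0.1296] F [-0.7  0.4  0. ] open 0.0159 yaw 157.6 z [ 0.004 -0.003 -1.   ]
shift mm [ 0.8 -3.4 19.6]
turn [-0.1  0.3  0.3]
[ 0.488574   -0.27638664  0.0935155 ] [327.58534167 248.61646213]
```

View pics/n.png

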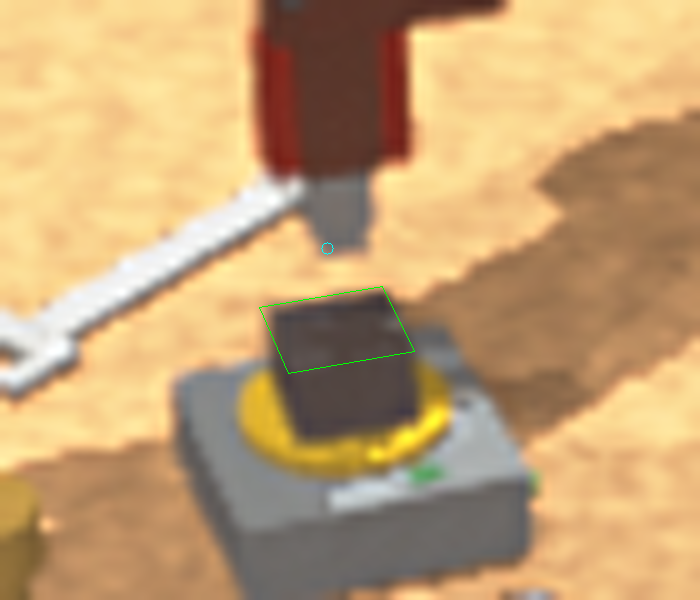

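The blade sits about 1 px right of where I predicted, and the barrel outline about 0.4 px. The residual is about 2 mm, within the chamfer and play. I shift a little and descend step by step.

send_rows([
  {"offset":[0,-0.0035,0.008],"angular":[0,0.3,0.3],"jaw":1},
  {"offset":[0,0,0.008],"angular":[0,0,0],"jaw":1},
])

```text
time_s: 19.4
ee_pos: [0.4882, -0.2801, 0.0751]
eef_rot: [0.197, 0.98, -0.002, 0.001]
force: [-0.3, -0.7, -0.4]
opening: 0.0156
```

Run:
```python
from h import *
tip((.488,-.279,.0702),157.3,0)
```

```text
19.4 tip [ 0.4881 -0.2799  0.1151] F [-0.3 -0.7 -0.4] open 0.0156 yaw 157.3 z [ 0.001 -0.005 -1.   ]
shift mm [ 0.6  1.  44.9]
turn [-0.2  0.2 -0. ]
```

send_rows([
  {"offset":[0.0005,0.001,0.008],"angular":[-0.2,0.2,0],"jaw":1},
  {"offset":[0,0,0.008],"angular":[0,0,0],"jaw":1},
])

```text
time_s: 19.6
ee_pos: [0.4879, -0.2794, 0.0577]
eef_rot: [0.197, 0.98, -0.001, -0.0]
force: [-0.4, -0.9, -0.4]
opening: 0.0161
```

Run:
```python
from h import *
tip((.488,-.279,.0702),157.3,0)
```

```text
19.6 tip [ 0.4879 -0.2793  0.0977] F [-0.4 -0.9 -0.4] open 0.0161 yaw 157.2 z [-0.001 -0.001 -1.   ]
shift mm [ 0.   0.4 27.5]
turn [-0.1 -0.  -0.1]
```

send_rows([
  {"offset":[0,0.0003,0.006],"angular":[0,0,0],"jaw":1},
])

```text
time_s: 19.7
ee_pos: [0.4877, -0.2791, 0.0506]
eef_rot: [0.197, 0.98, -0.0, -0.001]
force: [0.5, -0.6, 0.0]
opening: 0.0154
```

send_rows([
  {"offset":[0,0,0.006],"angular":[0,0,0],"jaw":1},
])

```text
time_s: 19.8
ee_pos: [0.4875, -0.279, 0.0438]
eef_rot: [0.197, 0.98, -0.0, -0.001]
force: [-1.0, 0.4, -0.7]
opening: 0.0161
```

Run:
```python
from h import *
tip((.488,-.279,.0702),157.3,0)
```

```text
19.8 tip [ 0.4876 -0.279   0.0838] F [-1.   0.4 -0.7] open 0.0161 yaw 157.2 z [-0.002 -0.    -1.   ]
shift mm [-0.4  0.1 13.6]
turn [-0.  -0.1 -0.1]
```

send_rows([
  {"offset":[0,0,0.005],"angular":[0,0,0],"jaw":1},
])

```text
time_s: 19.9
ee_pos: [0.4873, -0.2789, 0.0379]
eef_rot: [0.197, 0.98, -0.0, -0.001]
force: [0.4, -0.3, 0.1]
opening: 0.0154
```

send_rows([
  {"offset":[0,0,0.005],"angular":[0,0,0],"jaw":1},
])

```text
time_s: 20.0
ee_pos: [0.4873, -0.2788, 0.0324]
eef_rot: [0.197, 0.98, 0.0, -0.001]
force: [0.6, -0.6, -0.5]
opening: 0.0155
```

send_rows([
  {"offset":[0,0,0.003],"angular":[0,0,0],"jaw":1},
])

```text
time_s: 20.1
ee_pos: [0.4875, -0.2789, 0.0299]
eef_rot: [0.198, 0.98, -0.0, -0.001]
force: [-11.4, 1.2, 35.5]
opening: 0.0159
```

Run:
```python
from h import *
tip((.488,-.279,.0702),157.3,0)
```

```text
20.1 tip [ 0.4876 -0.2789  0.0699] F [-11.4   1.2  35.5] open 0.0159 yaw 157.2 z [-0.002 -0.    -1.   ]
shift mm [-0.5  0.1 -0.3]
turn [-0.1 -0.1 -0.1]
```

Seated: the shoulder contact is at the expected height with no contact force before it. I ease off slightly and turn clockwise.

send_rows([
  {"offset":[0,0,-0.0008],"angular":[0,0,5],"jaw":1},
  {"offset":[0,0,0],"angular":[0,0,6],"jaw":1},
  {"offset":[0,0,0],"angular":[0,0,6],"jaw":1},
], squeeze=40)

```text
time_s: 20.4
ee_pos: [0.4861, -0.2805, 0.0306]
eef_rot: [0.345, 0.939, -0.002, -0.002]
force: [-0.5, 1.2, 0.1]
opening: 0.016
```

Run:
```python
from h import *
tip((.4876,-.279,.070),157.3-17,0);print(np.round(robot.observe()["torque"],2),np.round(robot.observe()["qpos"],2))
```

```text
20.4 tip [ 0.4863 -0.2804  0.0706] F [-0.5  1.2  0.1] open 0.016 yaw 139.7 z [-0.005 -0.002 -1.   ]
shift mm [-0.1  1.9  0.6]
turn [-0.3 -0.1 -0.6]
[ 0.15 -0.02  0.06] [ 1.16  0.73 -1.03  1.85  0.75  1.01  0.67]
```

send_rows([
  {"offset":[0,0.001,0.0004],"angular":[0,0,6],"jaw":1},
  {"offset":[0,0,0],"angular":[0,0,6],"jaw":1},
  {"offset":[0,0,0],"angular":[0,0,6],"jaw":1},
  {"offset":[0,0,0],"angular":[0,0,6],"jaw":1},
])

```text
time_s: 20.8
ee_pos: [0.4862, -0.2803, 0.0304]
eef_rot: [0.54, 0.842, -0.003, -0.001]
force: [-0.6, 0.7, -1.1]
opening: 0.0159
```

Run:
```python
from h import *
tip((.4872,-.2795,.070),115,0);print(np.round(robot.observe()["torque"],2))
```

```text
20.8 tip [ 0.4864 -0.2802  0.0704] F [-0.6  0.7 -1.1] open 0.0159 yaw 114.6 z [-0.006 -0.004 -1.   ]
shift mm [0.3 1.  0.4]
turn [-0.4  0.1 -0.4]
[ 0.05 -0.1   0.05]
```

send_rows([
  {"offset":[0,0.0005,0.0004],"angular":[-0.3,0,6],"jaw":1},
  {"offset":[0,0,0],"angular":[0,0,6],"jaw":1},
  {"offset":[0,0,0],"angular":[0,0,6],"jaw":1},
  {"offset":[0,0,0],"angular":[0,0,6],"jaw":1},
])

```text
time_s: 21.2
ee_pos: [0.4864, -0.2802, 0.0303]
eef_rot: [0.709, 0.705, -0.001, 0.001]
force: [-0.2, 1.7, -1.1]
opening: 0.016
```

Run:
```python
from h import *
tip((.4868,-.2798,.070),80,0);print(np.round(robot.observe()["torque"],2))
```

```text
21.2 tip [ 0.4864 -0.2801  0.0703] F [-0.2  1.7 -1.1] open 0.016 yaw 89.7 z [-0.001 -0.003 -1.   ]
shift mm [0.3 0.4 0.3]
turn [-0.   0.2  9.7]
[ 0.01 -0.06  0.06]
```

send_rows([
  {"offset":[0,0,0.0003],"angular":[0,0,5],"jaw":1},
  {"offset":[0,0,0],"angular":[0,0,5],"jaw":1},
])

```text
time_s: 21.4
ee_pos: [0.4864, -0.2802, 0.0302]
eef_rot: [0.77, 0.638, -0.002, 0.001]
force: [-0.5, -0.6, -0.8]
opening: 0.016
```

Run:
```python
from h import *
tip((.4868,-.2798,.070),80,0);print(np.round(robot.observe()["torque"],2))
```

```text
21.4 tip [ 0.4865 -0.28    0.0702] F [-0.5 -0.6 -0.8] open 0.016 yaw 79.2 z [-0.001 -0.003 -1.   ]
shift mm [0.3 0.3 0.2]
turn [-0.   0.2 -0.8]
[-0.02  0.    0.09]
```

send_rows([
  {"offset":[0,0,0],"angular":[0,0,4],"jaw":1},
])

```text
time_s: 21.5
ee_pos: [0.4864, -0.2801, 0.0303]
eef_rot: [0.793, 0.609, -0.002, 0.001]
force: [-1.5, -0.1, -0.9]
opening: 0.0157
```

Run:
```python
from h import *
tip((.4868,-.2798,.070),75,0);print(np.round(robot.observe()["torque"],2))
```

```text
21.5 tip [ 0.4865 -0.28    0.0703] F [-1.5 -0.1 -0.9] open 0.0157 yaw 75.1 z [-0.001 -0.004 -1.   ]
shift mm [0.3 0.3 0.3]
turn [-0.   0.2  0.1]
[-0.05  0.02  0.51]
```

send_rows([
  {"offset":[0,0,0],"angular":[0,0,4],"jaw":1},
])

```text
time_s: 21.6
ee_pos: [0.4864, -0.2801, 0.0303]
eef_rot: [0.814, 0.581, -0.002, 0.002]
force: [-0.4, -1.0, -0.6]
opening: 0.0162
```

Run:
```python
from h import *
tip((.4868,-.2798,.070),75,0);print(np.round(robot.observe()["torque"],2))
```

```text
21.6 tip [ 0.4865 -0.2799  0.0703] F [-0.4 -1.  -0.6] open 0.0162 yaw 71.0 z [-0.001 -0.005 -1.   ]
shift mm [0.2 0.3 0.3]
turn [ 0.   0.3 -4. ]
[-0.15  0.14  1.15]
```

The torque rose from 0.06 to 1.15 N m, so the barrel is at the stop. I relax, press lightly, open and lift.

send_rows([
  {"offset":[0,0,0.0006],"angular":[0,0,-3],"jaw":1},
  {"offset":[0,0,0.0003],"angular":[0,0,0],"jaw":1},
])

```text
time_s: 21.8
ee_pos: [0.4864, -0.2799, 0.0302]
eef_rot: [0.798, 0.603, -0.003, 0.002]
force: [-1.1, -0.5, 2.7]
opening: 0.0156
```

send_rows([
  {"offset":[0,0,0],"angular":[0,0,0],"jaw":0.4},
  {"offset":[0,0,0],"angular":[0,0,0],"jaw":0.4},
  {"offset":[0,0,0],"angular":[0,0,0],"jaw":0.4},
  {"offset":[0,0,0],"angular":[0,0,0],"jaw":0.4},
])

```text
time_s: 22.2
ee_pos: [0.4871, -0.2797, 0.0303]
eef_rot: [0.798, 0.602, -0.002, 0.002]
force: [-0.8, -0.1, 0.3]
opening: 0.0447
```

send_rows([
  {"offset":[0,0,-0.02],"angular":[0,0,0],"jaw":0.4},
  {"offset":[0,0,-0.04],"angular":[0,0,0],"jaw":0.4},
  {"offset":[0,0,-0.045],"angular":[0,0,0],"jaw":0.4},
  {"offset":[0,0,-0.045],"angular":[0,0,0],"jaw":0.4},
  {"offset":[0,0,-0.045],"angular":[0,0,0],"jaw":0.4},
])

```text
time_s: 22.7
ee_pos: [0.4832, -0.277, 0.2246]
eef_rot: [0.798, 0.602, -0.004, -0.004]
force: [0.2, -0.5, -0.4]
opening: 0.0526
```

Run:
```python
from h import *
st();a=np.asarray(snapshot("scene"));b=np.asarray(snapshot("top"))
cv2.imwrite("pics/o.png",np.hstack([cv2.resize(a[120:300,170:350],(400,400),interpolation=cv2.INTER_CUBIC),cv2.resize(a[150:220,195:265],(400,400),interpolation=cv2.INTER_CUBIC)]))
for l in("key","filter_center","screw_face","key_slot","load","adapter","mug","wrench","driver","parts_tray"):print(l,[(np.round(d["location"],3),round(d["score"],2)) for d in place_of("scene",l)][:4])
```

```text
22.7 [ 0.4832 -0.277   0.2246] [ 0.7983  0.6023 -0.0036 -0.0044] [ 0.2 -0.5 -0.4] 0.0526341422897422
key [(array([ 0.48 ,  0.158, -0.003]), 0.78), (array([ 0.341,  0.261, -0.004]), 0.61), (array([ 0.485, -0.281,  0.037]), 0.58)]
filter_center [(array([ 0.615, -0.031,  0.064]), 0.97), (array([ 0.613, -0.029,  0.111]), 0.54)]
screw_face [(array([ 0.619, -0.031,  0.11 ]), 0.79)]
key_slot [(array([ 0.486, -0.279,  0.064]), 0.69), (array([0.432, 0.418, 0.002]), 0.52)]
load [(array([0.655, 0.283, 0.001]), 0.94)]
adapter [(array([ 0.616, -0.264, -0.001]), 0.69)]
mug [(array([ 0.609, -0.409, -0.002]), 0.68)]
wrench [(array([ 0.457, -0.428, -0.001]), 0.59)]
driver [(array([ 0.432,  0.417, -0.   ]), 0.67)]
parts_tray [(array([0.624, 0.432, 0.002]), 0.97)]
```

View pics/o.png

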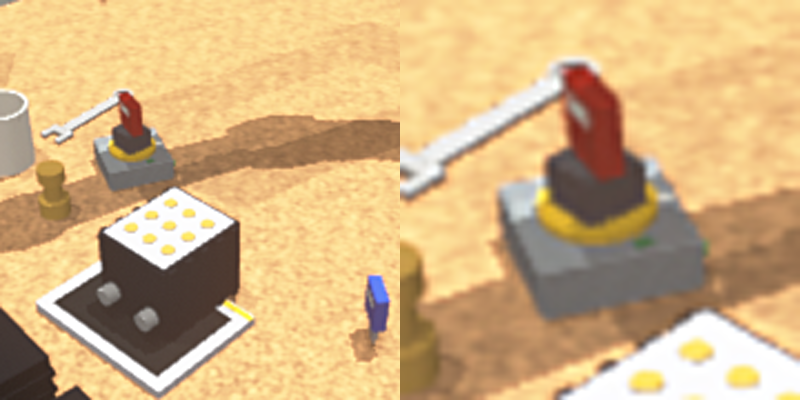

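The filter lies square on the deck, screws up. The red key stands home in the turned barrel, and nothing else has moved. Handing in.

```bash
python3 -c "
from h import *
print(robot.close_job());st()"
```

```text
the job is handed in; nothing more can be done
None
the job is handed in; nothing more can be done
```

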